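# Put the battery in the alarm box and seat its cover

## Task

Get the alarm control box on the counter ready for use: lay the battery pack flat in the low-ribbed bay inside the open box, then put the cover on so that both pins come up through its holes and it lies flush on the rim all round. Lower both parts gently instead of dropping them, let go of them, and leave the other things on the counter where they are.

Things in the scene. Friction and masses are not known exactly. Their poses are not given: they have to be found in the camera images.
- box: open-topped grey plastic alarm control box, 200 x 160 x 52 mm (x, y, z), fixed to the counter, walls and floor 5 mm thick. Origin: centre of its underside; x along its long side, z up. Inside: a ribbed bay, and a low green circuit board along the +y wall (y 41 to 71 mm, under 25 mm high). At the middle of each short side a 22 mm boss, level with the rim, carries an upright steel pin
- bay (a point): centre of the bay floor: 5 mm above the box's underside, 14 mm to -y of its centre, 47 mm below the rim; axes as the box's. The bay is 105 mm (x) by 55 mm (y), framed by ribs 4 mm thick and 10 mm high: 5 mm of play on every side of the battery. Above the ribs it is open from the bay's centre line 61 mm to the -y wall and 55 mm to the circuit board
- rim (a point): centre of the box's mouth, level with the top of the rim (52 mm above the box's underside); axes as the box's. The cover's origin lies here when it is seated
- pin_a (a point): tip of the pin at the box's -x side: steel pin 8 mm in diameter, 16 mm high above the rim, its upper 7 mm tapering to 3 mm; 84 mm from the box's centre
- pin_b (a point): tip of the equal pin at the box's +x side, 168 mm from the other
- cover: loose grey plastic cover plate, 204 x 164 x 6 mm, about 0.26 kg, lying flat, with two round holes 12 mm in diameter at x = -84 and +84 mm on its long middle line, and a black grip bar on top. Origin: centre of its underside; x along its long side, z up. It fits either way round (half-turn symmetric)
- cover_grip (a point): centre of the cover's grip bar, 33 mm above the cover's underside and over its centre: a bar 90 mm long (along the cover's x), 14 mm wide and 14 mm high, standing on two legs with its lower face 20 mm above the plate
- battery: loose battery pack, a block 95 x 45 x 36 mm (x, y, z), about 0.3 kg, black ends and a grey wrap, two small brass contacts on top near its +x end; lies flat. Origin: centre of its underside; x along its length, z up. Either way round will do in the bay
- mug: white ceramic mug, 82 mm across, 95 mm high, a bystander; origin: centre of its underside
- adapter: black plug-in power adapter, block 75 x 50 x 32 mm with two steel prongs on one end, a bystander; origin: centre of its underside
- stapler: black stapler, 140 x 36 x 44 mm, a bystander; origin: centre of its underside
- screwdriver: screwdriver 190 mm long lying on the counter, a bystander; lies along its x
- sunglasses: black sunglasses, about 140 mm wide and 130 mm deep, 38 mm high, a bystander; origin: on the counter near the lenses
- tape: tape dispenser 150 x 55 x 86 mm, a bystander; origin: centre of its underside
Things that resemble listed ones, but are neither listed nor needed, are in the scene too. Leave any red look-alike of the battery alone.

How it is judged:
By the outcome, as a careful person would: the job done as asked, in the order asked, and still so for the second after the job is handed in, with the robot touching nothing.
It also fails if it takes over 64 s, if anything falls off the work surface, if the arm or the gripper's body presses on something with over 40 N, if the wrist force passes 120 N, or if a joint passes its speed limit or range.

## Robot

A 6-joint arm with a two-finger parallel gripper is mounted at the origin on the work surface. World frame = base frame: x ahead of the robot, y to its left, z up, the work surface at z = 0. Lengths are in m, angles in rad, forces in N, time in s.
With the tool pointing down it reaches from about 0.25 to 0.775 m from the base axis. Payload 4 kg.
Tool frame: the origin (TCP) lies midway between the tips of the shut fingers; the grasp point (between the pads) lies 19 mm behind it; y points along the fingers, z is the direction in which the jaws open and shut, and the axes are right-handed (so a half turn about y gives the same grasp; the last joint's range is limited). The gripper opens to 94 mm and grips with 3 to 60 N. Pads are 16 mm wide; open, the fingers measure 119 mm over their backs; the gripper's body (75 mm by 177 mm) begins 78 mm behind the grasp point.
Start: joints at [1.11, 0.087, 1.371, -0, 1.684, -0.103], TCP at [0.193, 0.515, 0.206] pointing down, gripper open.
Joint ranges: [-3.1, 3.1], [-0.76, 2.03], [0.27, 2.55], [-1.08, 4.22], [0.17, 2.65], [-2.57, 2.57]. Speed limits (rad/s): [2.79, 2.79, 3.14, 3.14, 3.14, 3.14].

## Interface

Orientations are given as [roll, pitch, yaw] about the fixed x, y, z axes, in that order (R = Rz(yaw) Ry(pitch) Rx(roll)).
In Python, from bench import robot gives the robot as it stands.
- The arm moves only by the shell command python3 -m creep 'ROWS'. ROWS is JSON, a list of rows, each a list of 5 numbers: the shift along the tool's x, y, z scaled (see below), then the turn about the tool's y scaled (see below), then the gripper command: -1 is shut, 1 is fully open, values between are in proportion. A call has 1 to 20 rows; each row shifts and turns the commanded pose from where the row before left it, along the tool's axes as they then stand; what a row does not reach is not made up. The controller multiplies each number of a shift by 2.5 cm and each number of a turn by 0.12 rad. A row lasts 1/8 s, in which the tool goes at most 62.5 mm and 10.7 degrees, less where a joint would pass 70% of its speed; a pose out of reach is approached as far as the arm can. A call with a number of a shift or a turn outside -1 to 1 is refused whole. A call with a gripper value outside its range is refused whole. The fingers move at their own pace and stop on an object; the grip force is fixed at half the most. Time passes only in rows, so rows that do not move let the fingers close. It gives the time, the measured TCP pose, the force and the opening at its end, in the units of the state.
- robot.get_obs(): the state, without advancing time (a new reading comes with each control period).
- robot.snapshot(name): name is "scene" or "top" or "wrist"; returns a dict with "frame" (420x560x3 uint8, blue, green, red), "fx", "fy", "cx", "cy" (pixels), "world_from_camera" (4x4, takes a point from camera to world coordinates); the wrist camera has in their place "tool_from_camera" (4x4, takes a point from camera to tool coordinates, whose origin is the TCP and whose axes are the tool frame's). Camera axes: x right, y up, looking along -z (the intrinsics and any distortion apply to the point x, -y, -z); pixel columns grow to the right and rows downward; lengths in m; the calibration is good to about 2 mm. A picture is of the moment at which its call begins: read the wrist's pose just before it. There is no depth.
- robot.close_job(): hands the job in, once; it reports no verdict.
Trained networks look in the newest picture that a camera, given by its name, has taken for a name from the list of things; names that differ only in an ending like _2 or _b are one class to them, and where a whole thing is asked for, a point or a joint stands for the part that bears it (a point fixed in the world has none). Each returns a list of dicts, best first, with "p" (0 to 1); they miss things now and then, are a little off and sometimes report something else, mostly with a low value. They report only what shows in the picture. A call takes as long as a camera call. They do not tell look-alikes from the thing itself.
- robot.look_for(label, camera): "box" ([left, top, width, height] in pixels, round what is visible of it).
- robot.spot_point(label, camera): "centre" ([column, row] in pixels: a listed point, or the origin of a listed thing).
The state is a dict: "time": time; "joint_positions": joint angles; "qvel": joint speeds; "joint_torque": joint torques, N m; "tool_pos": TCP position; "ee_rot": TCP orientation; "wrist_force": force on the tool from outside, world axes, zero at the start; "wrist_torque": the same for the moment, N m; "width": finger opening in m.
Only numpy, scipy, OpenCV 4.12 (cv2) and the standard library are available. Lean on these libraries where they do the work, as an engineer would, in place of code of your own. Each camera call takes 0.05 s, during which the arm holds its last target. There are 200 camera calls.

## Working session

There is one attempt and no reset: what is moved stays moved. The work goes in short steps, Python scripts to look and compute and a shell command to move; the robot and the scene stay as the last step left them, time stands still between calls to the robot, and variables do not carry over. Pictures are saved under pics/ and viewed, on a budget of 10 in all, crops included, one or two more only if the job needs it, and the job is handed in when it is done.

```bash
mkdir -p pics; cat > h.py <<'E'
from bench import robot
import numpy as np, cv2
from scipy.spatial.transform import Rotation as R
def snap(n,fn=None):
    o=robot.get_obs(); s=robot.snapshot(n)
    if fn: cv2.imwrite('pics/'+fn,s['frame'])
    if 'world_from_camera' in s: T=np.array(s['world_from_camera'])
    else:
        W=np.eye(4); W[:3,:3]=R.from_euler('xyz',o['ee_rot']).as_matrix(); W[:3,3]=o['tool_pos']
        T=W@np.array(s['tool_from_camera'])
    s['T']=T; return s
def p2w(s,uv,z):
    d=np.array([(uv[0]-s['cx'])/s['fx'],-(uv[1]-s['cy'])/s['fy'],-1.])
    d=s['T'][:3,:3]@d; c=s['T'][:3,3]; return c+d*(z-c[2])/d[2]
def w2p(s,p):
    q=np.linalg.inv(s['T'])@np.append(p,1.); return np.array([s['cx']+s['fx']*q[0]/-q[2], s['cy']-s['fy']*q[1]/-q[2]])
E
python3 - <<'E'
from h import *
print(robot.get_obs())
for n in ('scene','top','wrist'):
    s=snap(n,n+'0.png'); print(n,{k:v for k,v in s.items() if k not in('frame','T')})
    print(s['T'].round(3).tolist())
    for l,z in (('box',0),('bay',.005),('rim',.052),('pin_a',.068),('pin_b',.068),('cover',0),('cover_grip',.033),('battery',0),('mug',0),('adapter',0),('stapler',0),('screwdriver',0),('sunglasses',0),('tape',0)):
        for f,r in zip(('spot',),(robot.spot_point(l,n),)):
            print(l,[(np.round(d['centre']).tolist(),round(d['p'],2),p2w(s,d['centre'],z)[:2].round(3).tolist()) for d in r[:4]])
E
```

```text
{'time': 0.0, 'joint_positions': array([ 1.10990229e+00,  8.79596495e-02,  1.37225728e+00,  5.87561344e-06,
        1.68361879e+00, -1.03117457e-01]), 'qvel': array([ 0.00108363, -0.00083725,  0.00027381,  0.00021921, -0.00040218,
        0.00035865]), 'joint_torque': array([-1.01247748e-03, -3.40198588e+01, -3.02425110e+01,  7.17206905e-02,
        3.34200100e-02, -1.81768596e-04]), 'tool_pos': array([0.19236678, 0.5146641 , 0.20430013]), 'ee_rot': array([-1.57302687e+00,  2.36697475e-04, -3.57776185e-01]), 'wrist_force': array([ 0.51436183, -0.02135362,  0.03223026]), 'wrist_torque': array([ 0.02275489, -0.02819185, -0.01071976]), 'width': 0.0940848185890147}
scene {'fx': 544.418667594375, 'fy': 544.418667594375, 'cx': 281.30679016563977, 'cy': 205.55450547277061, 'world_from_camera': array([[-0.62849433, -0.45565184,  0.63037788,  1.679613  ],
       [ 0.77780604, -0.36447046,  0.51203423,  0.95145916],
       [-0.00355522,  0.81212233,  0.58347637,  1.1262998 ],
       [ 0.        ,  0.        ,  0.        ,  1.        ]])}
[[-0.628, -0.456, 0.63, 1.68], [0.778, -0.364, 0.512, 0.
[... 2519 characters left out ...]
20368e-01,
        -8.03337196e-02],
       [ 1.15646793e-03,  2.72419548e-01, -9.62177869e-01,
        -1.78338348e-01],
       [ 9.99999139e-01, -9.12240359e-04,  9.43645514e-04,
        -1.61246651e-04],
       [ 0.00000000e+00,  0.00000000e+00,  0.00000000e+00,
         1.00000000e+00]])}
[[0.35, -0.902, -0.255, 0.117], [0.937, 0.336, 0.096, 0.543], [-0.001, -0.272, 0.962, 0.384], [0.0, 0.0, 0.0, 1.0]]
box []
bay []
rim []
pin_a [([348.0, 341.0], 0.56, [0.388, 0.528])]
pin_b [([348.0, 341.0], 0.56, [0.388, 0.528])]
cover []
cover_grip []
battery []
mug []
adapter []
stapler [([348.0, 345.0], 0.45, [0.452, 0.522])]
screwdriver []
sunglasses []
tape [([348.0, 341.0], 0.77, [0.445, 0.524])]
```

```bash
python3 - <<'E'
import cv2
a=cv2.imread('pics/top0.png'); cv2.imwrite('pics/top_c.png',cv2.resize(a[100:340,100:500],None,fx=2,fy=2,interpolation=cv2.INTER_CUBIC))
E
```

```text
(no output)
```

View pics/top_c.png

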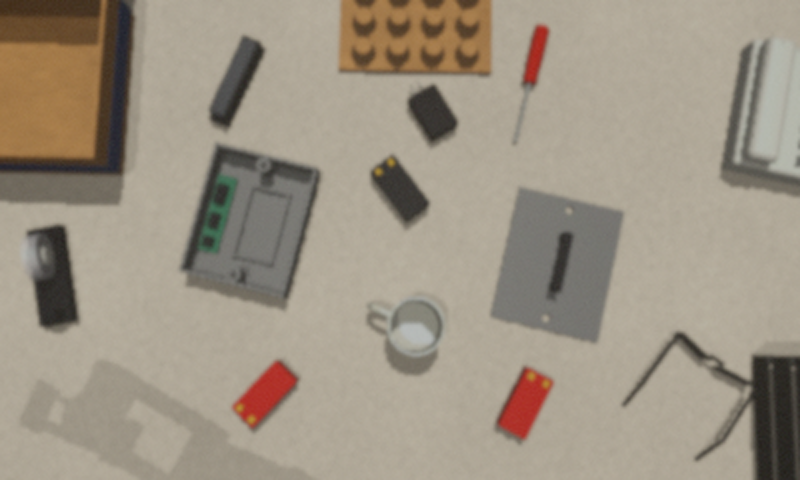

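The top view shows three battery-like things. Two are red, at full-image (232,298) and (362,301), and one is dark with brass contacts at (300,195). The dark one fits. The box is at (226,210) with its board on the left, which is +y, and the cover is at (378,232). I'll move over the box and measure with the wrist camera.

```bash
python3 -m creep '[[1,0,-0.37,0,1],[1,0,-0.37,0,1],[1,0,-0.37,0,1],[1,0,-0.37,0,1],[1,0,-0.37,0,1],[1,0,-0.37,0,1],[1,0,-0.37,0,1],[1,0,-0.37,0,1],[1,0,-0.37,0,1],[1,0,-0.37,0,1],[1,0,-0.37,0,1],[1,0,-0.37,0,1],[1,0,-0.37,0,1],[1,0,-0.37,0,1],[1,0,-0.37,0,1],[1,0,-0.37,0,1],[1,0,-0.37,0,1],[0,0,0,-1,1],[0,0,0,0,1],[0,0,0,0,1]]'
cat >> h.py <<'E'
def spots(s,n,L):
    for l,z in L:
        print(l,[(np.round(d['centre'],1).tolist(),round(d['p'],2),p2w(s,d['centre'],z)[:2].round(4).tolist()) for d in robot.spot_point(l,n)[:4]])
E
python3 - <<'E'
from h import *
o=robot.get_obs(); print(o['time'],o['tool_pos'],o['ee_rot'])
s=snap('wrist','w1.png')
spots(s,'wrist',(('bay',.005),('rim',.052),('pin_a',.068),('battery',0)))
E
```

```text
time: 4.75
tool_pos: [0.5355, 0.2192, 0.2055]
ee_rot: [-1.571, -0.0, -0.239]
wrist_force: [0.5, 0.7, 0.6]
width: 0.0942
4.75 [0.53548276 0.21924666 0.20552546] [-1.57065568e+00 -7.67569638e-06 -2.39092904e-01]
bay [([275.0, 193.7], 0.85, [0.5398, 0.2078])]
rim [([286.3, 200.7], 0.58, [0.5404, 0.2219])]
pin_a [([288.0, 121.8], 0.97, [0.4578, 0.2433]), ([286.6, 272.6], 0.61, [0.6192, 0.2032]), ([56.7, 118.9], 0.32, [0.4007, 0.02])]
battery [([142.8, 266.1], 0.84, [0.5974, 0.0044])]
```

View pics/w1.png

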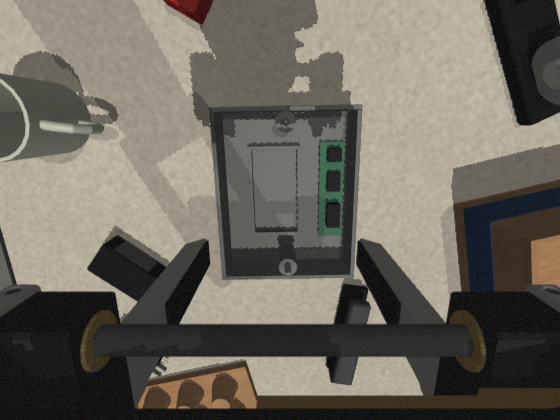

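The image shows the box rim from about (209,107) to (361,276), with pins at (285,120) and (288,267) and the board on the right. The dark battery is at (130,260), partly hidden. Next I go over the battery and turn to its yaw.

```bash
python3 -m creep '[[0.55,0,-0.97,0,1],[0.55,0,-0.97,0,1],[0.55,0,-0.97,0,1],[0.55,0,-0.97,0,1],[0.55,0,-0.97,0,1],[0.55,0,-0.97,0,1],[0.55,0,-0.97,0,1],[0.55,0,-0.97,0,1],[0,0,0,-1,1],[0,0,0,-1,1],[0,0,0,-1,1],[0,0,0,-1,1],[0,0,0,-1,1],[0,0,0,-1,1],[0,0.5,0,-1,1],[0,0.8,0,0,1],[0,0,0,0,1],[0,0,0,0,1]]'
python3 - <<'E'
from h import *
s=snap('wrist','w2.png')
spots(s,'wrist',(('battery',0),('battery',.018),('adapter',0)))
cv2.imwrite('pics/w2c.png',cv2.resize(s['frame'][60:340,100:460],None,fx=2,fy=2,interpolation=cv2.INTER_CUBIC))
E
```

```text
time: 7.25
tool_pos: [0.5971, 0.0047, 0.1737]
ee_rot: [-1.571, -0.001, 0.602]
wrist_force: [0.0, 0.5, 0.1]
width: 0.0942
battery [([282.2, 187.4], 0.88, [0.5915, 0.0007])]
battery [([282.2, 187.4], 0.88, [0.5884, -0.0014])]
adapter [([192.5, 246.1], 0.74, [0.7163, -0.0491])]
```

View pics/w2c.png

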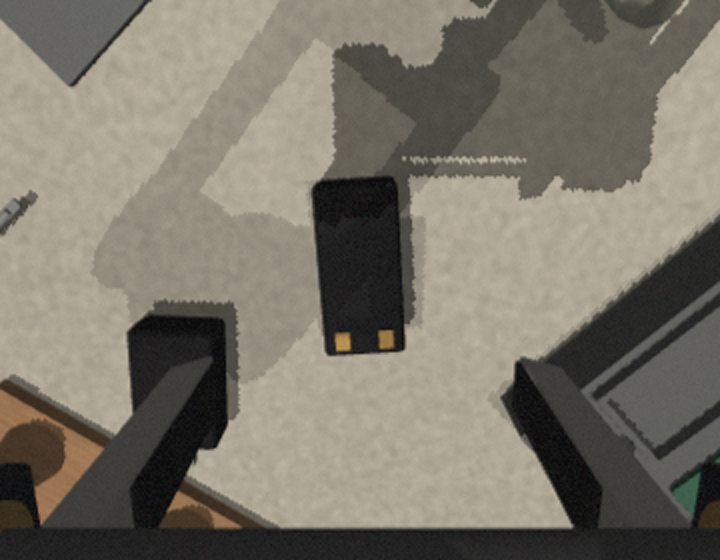

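The crop confirms the dark pack with two brass contacts at crop (343,342) and (386,339). Both reds are excluded. I'll compute its pose.

```bash
cat >> h.py <<'E'
from scipy.optimize import least_squares
def fit(s,pts,uv,x0,z=0):
    pts=np.array(pts,float);uv=np.array(uv,float)
    def f(q):
        c,n=np.cos(q[2]),np.sin(q[2])
        W=np.c_[q[0]+c*pts[:,0]-n*pts[:,1],q[1]+n*pts[:,0]+c*pts[:,1],z+pts[:,2]]
        return np.concatenate([w2p(s,w) for w in W])-uv.ravel()
    r=least_squares(f,x0); print('pose',r.x.round(4),'res',r.fun.round(1)); return r.x
def mv(t,psi=None):
    o=robot.get_obs();p=np.array(o['tool_pos']);y=o['ee_rot'][2];d=np.array(t)-p
    print('tool',p.round(4),'yaw',round(y,4),'units x,y,z',(np.array([d[0]*np.cos(y)+d[1]*np.sin(y),-d[2],-d[0]*np.sin(y)+d[1]*np.cos(y)])/.025).round(2),'turn', None if psi is None else round(-(psi-y)/.12,2))
E
python3 - <<'E'
from h import *
s=snap('wrist','w2b.png')
g=cv2.cvtColor(s['frame'],cv2.COLOR_BGR2GRAY)
c=lambda u,v:(100+u/2,60+v/2)
uv=[c(404,350),c(327,355)]
a,b=[p2w(s,q,.036) for q in uv]; print('width',np.linalg.norm(a-b))
for q in [c(314,186),c(396,178)]: print([np.linalg.norm(p2w(s,q,z)[:2]-a[:2]).round(4) for z in (0,.036)],[np.linalg.norm(p2w(s,q,z)[:2]-b[:2]).round(4) for z in (0,.036)])
# top near edge, plus bottom far corners variants
h,w=.0475,.0225
q=fit(s,[[h,w,.036],[h,-w,.036],[-h,-w,.0],[-h,w,.0]],[uv[0],uv[1],c(314,188),c(397,180)],[.59,0,.58])
q=fit(s,[[h,w,.036],[h,-w,.036],[-h,-w,.036],[-h,w,.036]],[uv[0],uv[1],c(314,188),c(397,180)],[.59,0,.58])
mv([q[0],q[1],.013],q[2])
for r in range(145,160): print(r,end=' ')
print(g[140:165,275].tolist()); print(g[225:245,285].tolist()); print(g[190,250:312].tolist())
E
```

```text
width 0.042796875395987685
[np.float64(0.1001), np.float64(0.1017)] [np.float64(0.0896), np.float64(0.0928)]
[np.float64(0.0909), np.float64(0.0939)] [np.float64(0.1015), np.float64(0.1036)]
pose [0.5961 0.0007 0.6707] res [ 1.2  2.6 -0.6  2.6  0.8 -3.1 -1.4 -1.8]
pose [5.946e-01 1.000e-04 6.634e-01] res [ 1.3  1.4 -0.7  1.2 -1.4 -1.7  0.9 -0.4]
tool [0.5972 0.0046 0.1739] yaw 0.6022 units x,y,z [-0.19  6.43 -0.09] turn -0.51
145 146 147 148 149 150 151 152 153 154 155 156 157 158 159 [98, 100, 96, 100, 97, 99, 97, 98, 64, 32, 10, 20, 10, 19, 18, 21, 24, 17, 25, 14, 21, 16, 28, 25, 24]
[30, 34, 27, 28, 27, 31, 25, 29, 33, 30, 25, 109, 156, 167, 163, 163, 164, 165, 170, 169]
[145, 142, 145, 145, 143, 141, 140, 144, 124, 56, 29, 25, 29, 35, 33, 32, 29, 36, 32, 30, 29, 34, 28, 35, 26, 34, 27, 31, 28, 30, 27, 27, 26, 29, 26, 27, 28, 32, 32, 30, 24, 26, 28, 28, 34, 27, 25, 26, 24, 26, 27, 68, 74, 74, 73, 76, 136, 141, 140, 142, 141, 143]
```

```bash
python3 -m creep '[[-0.19,0,-0.09,-0.5,0.4],[0,1,0,0,0.4],[0,1,0,0,0.4],[0,1,0,0,0.4],[0,1,0,0,0.4],[0,0.8,0,0,0.4],[0,0.8,0,0,0.4],[0,0.5,0,0,0.4],[0,0.33,0,0,0.4],[0,0,0,0,0.4],[0,0,0,0,0.4]]'
python3 -m creep '[[0,0,0,0,-1],[0,0,0,0,-1],[0,0,0,0,-1],[0,0,0,0,-1],[0,0,0,0,-1],[0,0,0,0,-1],[0,0,0,0,-1]]'
```

```text
time: 8.88
tool_pos: [0.5949, 0.0, 0.0131]
ee_rot: [-1.572, -0.001, 0.662]
wrist_force: [0.3, -0.5, -0.7]
width: 0.0658
time: 9.75
tool_pos: [0.5947, -0.0003, 0.0127]
ee_rot: [-1.572, -0.001, 0.662]
wrist_force: [0.9, -0.6, 2.3]
width: 0.0449
```

```bash
python3 -m creep '[[0,-0.4,0,0,-1],[0,-0.8,0,0,-1],[0,-1,0,0,-1],[0,-1,0,0,-1],[0,-1,0,0,-1],[0,-0.8,0,0,-1],[0,0,0,0,-1]]'
python3 - <<'E'
from h import *
s=snap('wrist')
W=np.eye(4);W[:3,:3]=R.from_euler('xyz',[-1.57065568,-7.7e-6,-.23909290]).as_matrix();W[:3,3]=[.53548276,.21924666,.20552546]
s['T']=W@np.array(s['tool_from_camera'])
im=cv2.imread('pics/w1.png'); cv2.imwrite('pics/w1c.png',cv2.resize(im[95:290,195:375],None,fx=3,fy=3,interpolation=cv2.INTER_CUBIC))
fit(s,[[-.084,0,.068],[.084,0,.068],[-.1,-.08,.052],[-.1,.08,.052],[.1,.08,.052],[.1,-.08,.052]],[[285,119],[288,267],[209,108],[361,105],[354,276],[223,278]],[.54,.22,-.24])
E
```

```text
time: 10.62
tool_pos: [0.5946, 0.0005, 0.1384]
ee_rot: [-1.571, -0.002, 0.663]
wrist_force: [-0.1, -0.3, -3.4]
width: 0.0446
pose [ 0.5374  0.224  -0.2166] res [ 0.3  0.6  0.2  5.3 -1.5 -2.6  1.5 -3.2  0.3  0.7 -0.8  1.3]
```

View pics/w1c.png

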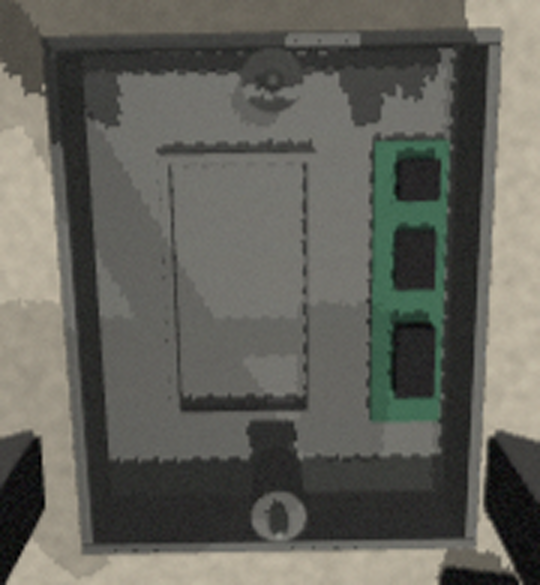

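```bash
python3 - <<'E'
from h import *
s=snap('wrist')
W=np.eye(4);W[:3,:3]=R.from_euler('xyz',[-1.57065568,-7.7e-6,-.23909290]).as_matrix();W[:3,3]=[.53548276,.21924666,.20552546]
s['T']=W@np.array(s['tool_from_camera'])
C=[[-.1,-.08,.052],[-.1,.08,.052],[.1,.08,.052],[.1,-.08,.052]]; U=[[210.5,108],[361.5,105.5],[353.5,276.5],[222.5,277.5]]
fit(s,C,U,[.54,.22,-.24])
B=[[-.0525,-.0415,.005],[.0525,-.0415,.005],[.0525,.0135,.005],[-.0525,.0135,.005]]
# inner bay floor corners as seen (bottom edges hidden by near ribs): report predictions incl. rib tops
q=fit(s,C+[[.084,0,.052]],U+[[287.7,267]],[.54,.22,-.24])
c,n=np.cos(q[2]),np.sin(q[2])
for p in B+[[x,y,.015] for x in(-.0525,.0525) for y in(-.0415,.0135)]+[[-.084,0,.068],[.084,0,.068]]:
    u=w2p(s,[q[0]+c*p[0]-n*p[1],q[1]+n*p[0]+c*p[1],p[2]]); print(p,((u-[195,95])*3).round())
b=[q[0]-n*-.014,q[1]+c*-.014]; print('bay',b)
mv([b[0],b[1],.1384],q[2])
E
```

```text
pose [ 0.5391  0.224  -0.2239] res [-1.8 -1.5  1.9 -1.4  0.4  1.9 -0.5  2.6]
pose [ 0.539   0.224  -0.2239] res [-1.8 -1.6  1.9 -1.5  0.4  1.9 -0.6  2.6  0.   0.2]
[-0.0525, -0.0415, 0.005] [171. 161.]
[0.0525, -0.0415, 0.005] [181. 404.]
[0.0525, 0.0135, 0.005] [307. 402.]
[-0.0525, 0.0135, 0.005] [306. 159.]
[-0.0525, -0.0415, 0.015] [169. 163.]
[-0.0525, 0.0135, 0.015] [307. 161.]
[0.0525, -0.0415, 0.015] [179. 412.]
[0.0525, 0.0135, 0.015] [308. 410.]
[-0.084, 0, 0.068] [274.  79.]
[0.084, 0, 0.068] [279. 536.]
bay [np.float64(0.5359348228778451), np.float64(0.21036762698641098)]
tool [5.932e-01 4.000e-04 1.357e-01] yaw 0.6624 units x,y,z [ 3.36 -0.11  8.03] turn 7.39
```

```bash
python3 -m creep '[[0.37,0,0.89,0,-1],[0.37,0,0.89,0,-1],[0.37,0,0.89,0,-1],[0.37,0,0.89,0,-1],[0.37,0,0.89,0,-1],[0.37,0,0.89,0,-1],[0.37,0,0.89,0,-1],[0.37,0,0.89,0,-1],[0.37,0,0.89,0,-1],[0,0,0,1,-1],[0,0,0,1,-1],[0,0,0,1,-1],[0,0,0,1,-1],[0,0,0,1,-1],[0,0,0,1,-1],[0,0,0,1,-1],[0,0,0,0.39,-1],[0,0,0,0,-1],[0,0,0,0,-1]]'
python3 - <<'E'
from h import *
s=snap('wrist','w3.png')
mv([.5359,.2104,.019],-.224)
C=[[-.1,-.08,.052],[-.1,.08,.052],[.1,.08,.052],[.1,-.08,.052]]
q=[.539,.224,-.224];c,n=np.cos(q[2]),np.sin(q[2])
for p in C:
    u=w2p(s,[q[0]+c*p[0]-n*p[1],q[1]+n*p[0]+c*p[1],p[2]]); cv2.circle(s['frame'],tuple(int(round(v)) for v in u),2,(0,0,255),-1)
cv2.imwrite('pics/w3c.png',cv2.resize(s['frame'][20:340,120:440],None,fx=1.8,fy=1.8,interpolation=cv2.INTER_CUBIC))
E
```

```text
time: 13.1
tool_pos: [0.5361, 0.209, 0.136]
ee_rot: [-1.572, 0.002, -0.224]
wrist_force: [0.1, -0.1, -3.5]
width: 0.045
tool [0.5363 0.2091 0.1364] yaw -0.224 units x,y,z [-0.03  4.69  0.05] turn -0.0
```

View pics/w3c.png

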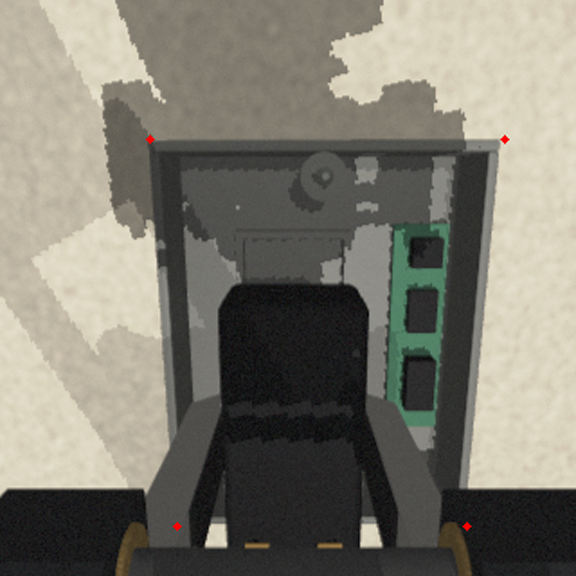

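The wrist view shows the battery centred on the bay line at crop x≈293, with the bay's near edge visible at y≈237 and the rim within about 1–2 mm of prediction. Lowering it now.

```bash
python3 -m creep '[[-0.05,0.5,0,0,-1],[0,0.9,0,0,-1],[0,0.9,0,0,-1],[0,0.8,0,0,-1],[0,0.5,0,0,-1],[0,0.4,0,0,-1],[0,0.3,0,0,-1],[0,0.2,0,0,-1],[0,0,0,0,-1]]'
```

```text
time: 14.28
tool_pos: [0.5355, 0.2095, 0.0247]
ee_rot: [-1.571, 0.0, -0.225]
wrist_force: [-0.5, -0.4, -3.8]
width: 0.0446
```

```bash
python3 -m creep '[[0,0.05,0,0,-1],[0,0.05,0,0,-1],[0,0,0,0,-1]]'
```

```text
time: 14.65
tool_pos: [0.5355, 0.2095, 0.0223]
ee_rot: [-1.571, -0.0, -0.225]
wrist_force: [0.3, -0.2, -3.3]
width: 0.0447
```

```bash
python3 -m creep '[[0,0.06,0,0,-1],[0,0.04,0,0,-1],[0,0.04,0,0,-1],[0,0,0,0,-1]]'
```

```text
time: 15.15
tool_pos: [0.5354, 0.2094, 0.0186]
ee_rot: [-1.571, 0.0, -0.225]
wrist_force: [0.0, -0.1, -3.5]
width: 0.0447
```

```bash
python3 -m creep '[[0,0.04,0,0,-1],[0,0,0,0,-1]]'; python3 -m creep '[[0,0.03,0,0,-1],[0,0,0,0,-1]]'
```

```text
time: 15.4
tool_pos: [0.5356, 0.2095, 0.0178]
ee_rot: [-1.571, -0.0, -0.225]
wrist_force: [-0.2, 0.5, -3.1]
width: 0.0446
time: 15.65
tool_pos: [0.5356, 0.2095, 0.0177]
ee_rot: [-1.571, -0.0, -0.225]
wrist_force: [-1.5, -0.4, 1.9]
width: 0.0448
```

Contact felt: the vertical force went from -3.1 to +1.9 N at the expected height. Releasing with a partial opening, then rising.

```bash
python3 -m creep '[[0,0,0,0,0.2],[0,0,0,0,0.2],[0,0,0,0,0.2],[0,-0.2,0,0,0.2],[0,-0.5,0,0,0.2],[0,-1,0,0,0.2],[0,-1,0,0,0.2],[0,-1,0,0,0.2],[0,-1,0,0,0.2],[0,-1,0,0,0.2],[0,-1,0,0,0.2],[0,-0.8,0,0,0.2],[0,0,0,0,0.2]]'
python3 - <<'E'
from h import *
s=snap('wrist','w4.png'); np.save('w4T.npy',s['T'])
spots(s,'wrist',(('bay',.005),('rim',.052),('pin_a',.068),('battery',.005),('cover_grip',.033)))
mv([.491,-.247,.2],-.24)
cv2.imwrite('pics/w4c.png',cv2.resize(s['frame'][90:300,190:390],None,fx=3,fy=2.8,interpolation=cv2.INTER_CUBIC))
E
```

```text
time: 17.27
tool_pos: [0.5367, 0.2098, 0.2078]
ee_rot: [-1.568, -0.005, -0.225]
wrist_force: [0.2, -0.4, -0.1]
width: 0.0563
bay []
rim [([295.2, 196.5], 0.87, [0.5405, 0.2236])]
pin_a [([298.2, 113.1], 0.93, [0.4536, 0.2447]), ([294.4, 270.2], 0.71, [0.6218, 0.2044])]
battery [([283.4, 185.2], 0.58, [0.5344, 0.2115])]
cover_grip []
tool [0.535  0.2093 0.2031] yaw -0.2246 units x,y,z [  2.35   0.13 -18.18] turn 0.13
```

View pics/w4c.png

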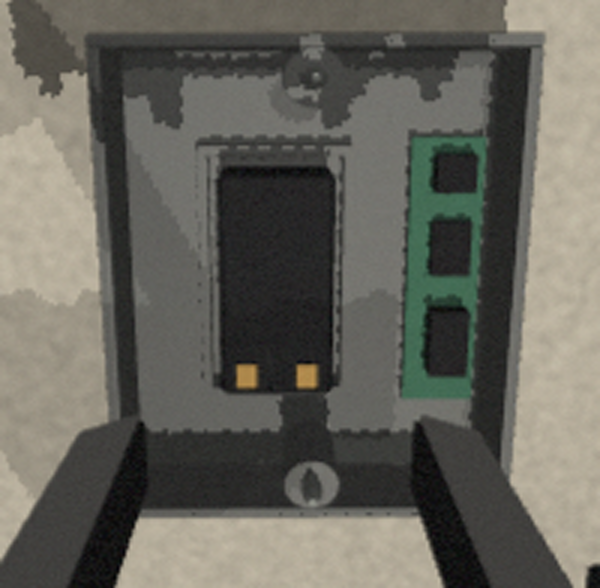

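The battery lies flat inside the ribs on all four sides, at crop (275,280). On to the cover.

```bash
python3 -m creep '[[0.12,0,-0.96,0,1],[0.12,0,-0.96,0,1],[0.12,0,-0.96,0,1],[0.12,0,-0.96,0,1],[0.12,0,-0.96,0,1],[0.12,0,-0.96,0,1],[0.12,0,-0.96,0,1],[0.12,0,-0.96,0,1],[0.12,0,-0.96,0,1],[0.12,0,-0.96,0,1],[0.12,0,-0.96,0,1],[0.12,0,-0.96,0,1],[0.12,0,-0.96,0,1],[0.12,0,-0.96,0,1],[0.12,0,-0.96,0,1],[0.12,0,-0.96,0,1],[0.12,0,-0.96,0,1],[0.12,0,-0.96,0,1],[0.12,0,-0.96,0,1]]'
python3 -m creep '[[0,0,0,0,1],[0,0,0,0,1],[0,0,0,0,1],[0,0,0,0,1]]'
python3 - <<'E'
from h import *
s=snap('wrist','w5.png'); np.save('w5T.npy',s['T'])
spots(s,'wrist',(('cover',0),('cover_grip',.033)))
print(robot.look_for('cover','wrist')[:2])
cv2.imwrite('pics/w5c.png',cv2.resize(s['frame'][60:320,170:400],None,fx=3,fy=2.3,interpolation=cv2.INTER_CUBIC))
E
```

```text
time: 19.95
tool_pos: [0.4891, -0.2484, 0.2036]
ee_rot: [-1.57, 0.001, -0.225]
wrist_force: [-0.1, -0.1, 0.7]
width: 0.094
time: 20.45
tool_pos: [0.4897, -0.247, 0.2046]
ee_rot: [-1.571, -0.0, -0.224]
wrist_force: [0.4, 0.5, -0.5]
width: 0.094
cover [([286.5, 186.8], 0.91, [0.4895, -0.2423])]
cover_grip [([282.1, 188.8], 0.8, [0.484, -0.2468]), ([355.2, 356.8], 0.3, [0.738, -0.2006])]
[{'box': [215.9, 102.0, 140.3, 158.8], 'p': 0.74}]
```

View pics/w5c.png

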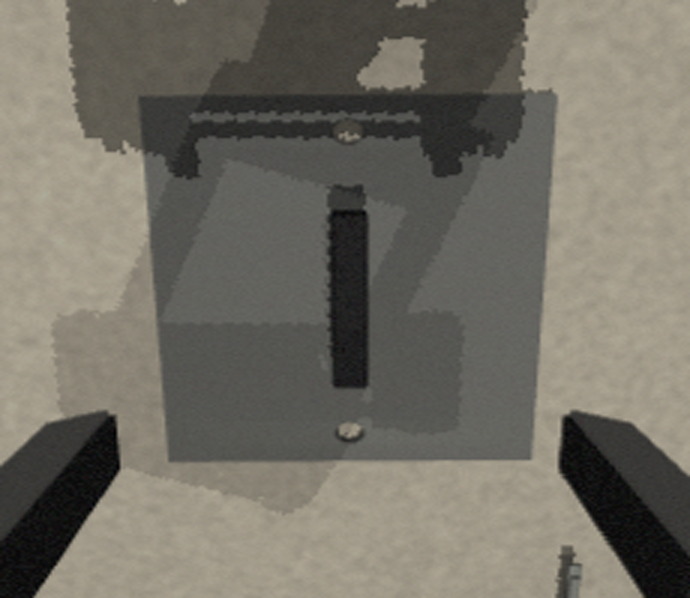

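The view shows the cover, with holes at crop (348,131) and (349,431) and the bar from (332,210) to (367,386). It is nearly aligned with the tool.

```bash
python3 - <<'E'
from h import *
s=snap('wrist'); s['T']=np.load('w5T.npy')
c=lambda u,v:(170+u/3,60+v/2.3)
P=[[-.084,0,.006],[.084,0,.006],[-.102,-.082,.006],[-.102,.082,.006],[.102,.082,.006],[.102,-.082,.006],[-.045,-.007,.04],[-.045,.007,.04],[.045,.007,.04],[.045,-.007,.04]]
U=[c(348,131),c(349,431),c(139,96),c(556,93),c(531,460),c(169,462),c(330,210),c(367,210),c(368,387),c(334,387)]
fit(s,P[:2],U[:2],[.49,-.245,-.22]);fit(s,P[2:6],U[2:6],[.49,-.245,-.22]);fit(s,P[6:],U[6:],[.49,-.245,-.22])
q=fit(s,P,U,[.49,-.245,-.22])
mv([q[0],q[1],.014],q[2])
E
```

```text
pose [ 0.4874 -0.2423 -0.2172] res [-0.  -0.4  0.   0.5]
pose [ 0.488  -0.2424 -0.2144] res [-0.6 -0.1  0.6 -0.1  0.3  0.2 -0.3  0.2]
pose [ 0.4863 -0.242  -0.2091] res [-0.1  0.3  0.1  0.1  0.2 -0.3 -0.2 -0.2]
pose [ 0.4871 -0.2422 -0.2142] res [-0.1 -0.7  0.3  0.3 -0.6 -0.9  0.6 -0.9  0.4 -0.4 -0.3 -0.3  0.1  1.1
  0.3  1.  -0.1  0.4 -0.5  0.5]
tool [ 0.4896 -0.2476  0.2045] yaw -0.2242 units x,y,z [-0.14  7.62  0.19] turn -0.08
```

```bash
python3 -m creep '[[-0.14,0.4,0.19,-0.08,0.5],[0,1,0,0,0.2],[0,1,0,0,0],[0,1,0,0,0],[0,1,0,0,0],[0,1,0,0,0],[0,1,0,0,0],[0,0.6,0,0,0],[0,0.4,0,0,0],[0,0.2,0,0,0],[0,0.02,0,0,0],[0,0,0,0,0],[0,0,0,0,0]]'
```

```text
time: 22.32
tool_pos: [0.4876, -0.2427, 0.0147]
ee_rot: [-1.571, -0.001, -0.215]
wrist_force: [0.2, -1.6, 0.2]
width: 0.0468
```

```bash
python3 -m creep '[[0,0,0,0,-1],[0,0,0,0,-1],[0,0,0,0,-1],[0,0,0,0,-1],[0,0,0,0,-1],[0,0,0,0,-1],[0,0,0,0,-1],[0,0,0,0,-1]]'
```

```text
time: 23.32
tool_pos: [0.4872, -0.2423, 0.0139]
ee_rot: [-1.571, 0.0, -0.215]
wrist_force: [0.1, 0.2, 0.8]
width: 0.0135
```

```bash
python3 -m creep '[[0,-0.2,0,0,-1],[0,-0.5,0,0,-1],[0,-0.9,0,0,-1],[0,-1,0,0,-1],[0,-1,0,0,-1],[0,-1,0,0,-1],[0,-0.9,0,0,-1],[0,-0.5,0,0,-1],[0,0,0,0,-1],[0,0,0,0,-1]]'
```

```text
time: 24.58
tool_pos: [0.4866, -0.2421, 0.1629]
ee_rot: [-1.57, 0.002, -0.215]
wrist_force: [-0.1, -0.2, -2.8]
width: 0.0137
```

```bash
python3 -m creep '[[-0.1,0,0.4,0,-1],[-0.1,0,0.8,0,-1],[-0.1,0,1,0,-1],[-0.1,0,1,0,-1],[-0.1,0,1,0,-1],[-0.1,0,1,0,-1],[-0.1,0,1,0,-1],[-0.1,0,1,0,-1],[-0.1,0,1,0,-1],[-0.1,0,1,0,-1],[-0.1,0,1,0,-1],[-0.1,0,1,0,-1],[-0.1,0,1,0,-1],[-0.1,0,1,0,-1],[-0.1,0,1,0,-1],[-0.1,0,1,0,-1],[-0.1,0,1,0,-1],[-0.1,0,1,0,-1],[-0.1,0,0.8,0,-1],[-0.06,0,0.4,0.075,-1]]'
python3 -m creep '[[0,0,0,0,-1],[0,0,0,0,-1],[0,0,0,0,-1],[0,0,0,0,-1],[0,0,0,0,-1]]'
python3 - <<'E'
from h import *
mv([.539,.224,.09],-.224)
s=snap('wrist','w6.png'); np.save('w6T.npy',s['T'])
t=snap('scene','s6.png')
spots(s,'wrist',(('cover_grip',0.16),('pin_a',.068)));spots(t,'scene',(('pin_a',.068),))
a=cv2.resize(s['frame'][20:340,140:430],None,fx=1.45,fy=1.8,interpolation=cv2.INTER_CUBIC)
b=cv2.resize(t['frame'][150:300,240:410],(380,576),interpolation=cv2.INTER_CUBIC)
b=cv2.resize(t['frame'][160:290,250:400],(379,328),interpolation=cv2.INTER_CUBIC)
c=np.zeros((576,379,3),np.uint8);c[:328]=b
cv2.imwrite('pics/c6.png',np.hstack([a,c])); print(a.shape)
E
```

```text
time: 27.08
tool_pos: [0.5368, 0.219, 0.1638]
ee_rot: [-1.571, 0.001, -0.223]
wrist_force: [-0.0, -0.1, -2.5]
width: 0.0139
time: 27.7
tool_pos: [0.5375, 0.2171, 0.1641]
ee_rot: [-1.571, -0.0, -0.225]
wrist_force: [-0.2, -0.4, -2.1]
width: 0.0141
tool [0.5375 0.2171 0.1641] yaw -0.2245 units x,y,z [-0.    2.96  0.28] turn -0.0
cover_grip [([280.2, 267.3], 0.81, [0.5482, 0.2129])]
pin_a [([289.2, 114.4], 0.75, [0.4537, 0.2417])]
pin_a [([309.1, 239.9], 0.87, [0.6233, 0.2025]), ([351.6, 221.5], 0.6, [0.4638, 0.2533]), ([296.8, 200.7], 0.46, [0.4818, 0.0459])]
(576, 420, 3)
```

View pics/c6.png

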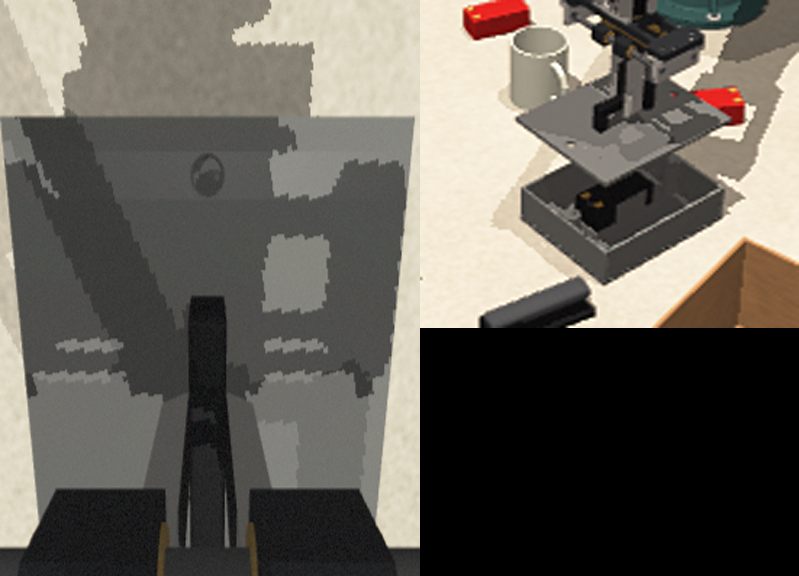

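The cover hangs level. Pin a's boss already shows through its hole at crop (207,175). I'll shift sideways, go down to just above the pins and check through the hole.

```bash
python3 -m creep '[[0,0.2,0.28,0,-1],[0,0.6,0,0,-1],[0,0.7,0,0,-1],[0,0.6,0,0,-1],[0,0.35,0,0,-1],[0,0.15,0,0,-1],[0,0,0,0,-1],[0,0,0,0,-1],[0,0,0,0,-1]]'
python3 - <<'E'
from h import *
mv([.539,.224,.066],-.224)
s=snap('wrist','w7.png'); t=snap('scene','s7.png')
spots(s,'wrist',(('pin_a',.068),))
q=[.539,.224,-.224];print('pred pin a',w2p(s,[q[0]-.084*np.cos(q[2]),q[1]-.084*np.sin(q[2]),.068]))
a=cv2.resize(s['frame'][85:150,247:317],(400,371),interpolation=cv2.INTER_CUBIC)
b=cv2.resize(t['frame'][190:270,280:380],(400,320),interpolation=cv2.INTER_CUBIC)
c=np.zeros((371,400,3),np.uint8);c[:320]=b
cv2.imwrite('pics/c7.png',np.hstack([a,c]))
E
```

```text
time: 29.08
tool_pos: [0.5394, 0.2244, 0.0997]
ee_rot: [-1.57, -0.001, -0.224]
wrist_force: [0.4, 0.7, -1.9]
width: 0.0138
tool [0.5394 0.2244 0.0997] yaw -0.224 units x,y,z [-0.01  1.35 -0.02] turn 0.0
pin_a [([283.3, 112.4], 0.52, [0.4548, 0.2439])]
pred pin a [282.24781552 116.41928669]
```

View pics/c7.png

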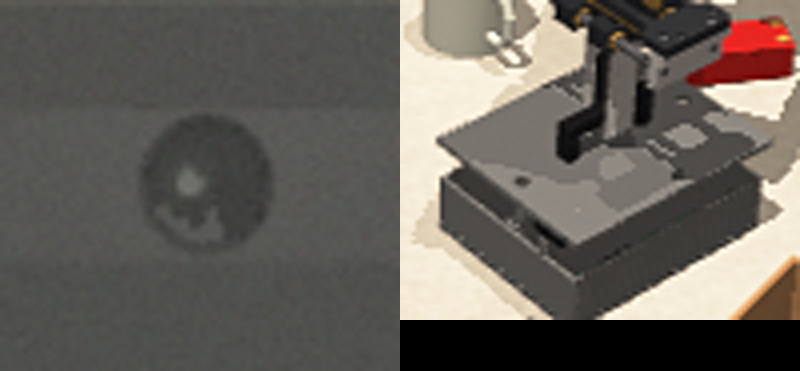

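Through the hole, whose centre is crop (206,183), the pin tip shows at (189,182). That is about 1.7 mm to tool -z. I'll correct that and lower in steps.

```bash
python3 -m creep '[[-0.02,0,-0.065,0,-1],[0,0.2,0,0,-1],[0,0.2,0,0,-1],[0,0.2,0,0,-1],[0,0.2,0,0,-1],[0,0,0,0,-1],[0,0,0,0,-1]]'
python3 - <<'E'
from h import *
s=snap('wrist','w8.png'); t=snap('scene','s8.png')
a=cv2.resize(s['frame'][85:150,247:317],(400,371),interpolation=cv2.INTER_CUBIC)
b=cv2.resize(t['frame'][205:265,285:360],(400,320),interpolation=cv2.INTER_CUBIC)
c=np.zeros((371,400,3),np.uint8);c[:320]=b
cv2.imwrite('pics/c8.png',np.hstack([a,c]))
E
```

```text
time: 30.1
tool_pos: [0.5382, 0.2229, 0.0791]
ee_rot: [-1.571, -0.0, -0.224]
wrist_force: [-0.1, 0.6, -2.5]
width: 0.0138
```

View pics/c8.png

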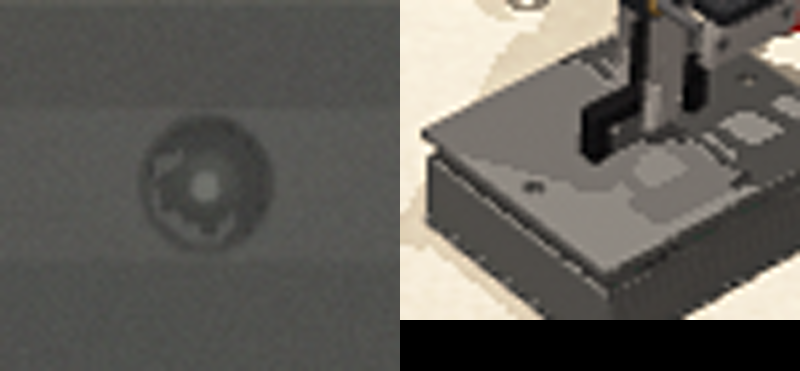

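Pin a is now centred in its hole, there is no contact force, and something pale shows in hole b at (535,187). Lowering on.

```bash
python3 -m creep '[[0,0.1,0,0,-1],[0,0.1,0,0,-1],[0,0.1,0,0,-1],[0,0,0,0,-1],[0,0,0,0,-1]]'
```

```text
time: 30.82
tool_pos: [0.5382, 0.2228, 0.0715]
ee_rot: [-1.571, -0.0, -0.224]
wrist_force: [-0.0, -0.2, -2.9]
width: 0.014
```

```bash
python3 -m creep '[[0,0.06,0,0,-1],[0,0.06,0,0,-1],[0,0.04,0,0,-1],[0,0,0,0,-1]]'
```

```text
time: 31.32
tool_pos: [0.538, 0.2228, 0.0673]
ee_rot: [-1.571, 0.0, -0.224]
wrist_force: [0.3, -0.1, -3.1]
width: 0.0136
```

```bash
python3 -m creep '[[0,0.04,0,0,-1],[0,0,0,0,-1]]'; python3 -m creep '[[0,0.04,0,0,-1],[0,0,0,0,-1]]'
```

```text
time: 31.58
tool_pos: [0.5381, 0.2228, 0.0664]
ee_rot: [-1.571, 0.0, -0.224]
wrist_force: [0.1, 0.9, -2.7]
width: 0.0136
time: 31.82
tool_pos: [0.5383, 0.2229, 0.0659]
ee_rot: [-1.571, -0.0, -0.224]
wrist_force: [-1.5, -0.4, 0.1]
width: 0.0137
```

```bash
python3 -m creep '[[0,0.02,0,0,-1],[0,0,0,0,-1],[0,0,0,0,0],[0,0,0,0,0],[0,0,0,0,0],[0,0,0,0,0],[0,-0.3,0,0,0],[0,-0.8,0,0,0],[0,-1,0,0,0],[0,-1,0,0,0],[0,-1,0,0,0],[0,-1,0,0,0],[0,-0.6,0,0,0],[0,0,0,0,0],[0,0,0,0,0],[0,0,0,0,0]]'
python3 - <<'E'
from h import *
s=snap('wrist','w9.png'); t=snap('scene','s9.png')
q=[.538,.2228,-.224]
c,n=np.cos(q[2]),np.sin(q[2])
for p in ([-.084,0,.068],[.084,0,.068]): print(w2p(s,[q[0]+c*p[0],q[1]+n*p[0],p[2]]))
a=cv2.resize(s['frame'][70:310,180:390],(400,457),interpolation=cv2.INTER_CUBIC)
b=cv2.resize(t['frame'][195:275,275:375],(400,320),interpolation=cv2.INTER_CUBIC)
c=np.zeros((457,400,3),np.uint8);c[:320]=b
cv2.imwrite('pics/c9.png',np.hstack([a,c]))
E
```

```text
time: 33.83
tool_pos: [0.5376, 0.2227, 0.2059]
ee_rot: [-1.572, 0.002, -0.224]
wrist_force: [0.1, -0.5, 0.8]
width: 0.0467
[283.45043772 119.60316463]
[283.25416329 272.20016959]
```

View pics/c9.png

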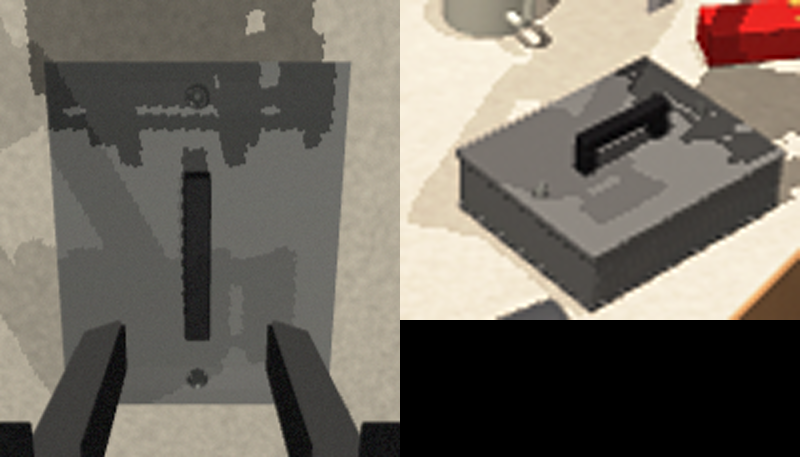

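The cover sits flush all round. Pins stand up through both holes at crop (197,96) and (197,378), and in the scene view at (541,187). The gripper is clear, so I'm handing in.

```bash
python3 -c "
from bench import robot
print(robot.close_job(), robot.get_obs()['time'])"
```

```text
the job is handed in; nothing more can be done
the job is handed in; nothing more can be done
```

The control box is ready. The battery pack lies flat in the ribbed bay and the cover is on, with both pins through its holes. I handed the job in at about 34 s of the 64 s allowed.

- **Battery:** I chose the dark pack with the brass contacts and left both red look-alikes alone. I lowered it until I felt light contact, about 5 N, at the expected height. The picture after release showed it inside the ribs on all four sides.
- **Cover:** Through the hole over pin_a I saw that my box estimate was about 1.7 mm off sideways. I corrected that before lowering, and contact came at rim height, about 3 N. After release, the wrist and scene pictures showed both pins up through the holes and the cover flush on the rim all round.
- **Other checks:** The gripper had risen clear before hand-in. I touched nothing else as far as the moves and force readings show, but I did not measure the other things' positions again at the end. `close_job` gives no verdict.

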